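# Load the revolving cup stand, click by click, in a flat kitchen

## Robot

A 7-joint arm with a two-finger parallel gripper is mounted at the origin on the work surface. World frame = base frame: x ahead of the robot, y to its left, z up, the work surface at z = 0. Lengths are in m, angles in rad, forces in N, time in s.
With the tool pointing down it reaches from about 0.4 to 0.875 m from the base axis. Payload 19.3 kg.
Tool frame: the origin (TCP) lies midway between the tips of the shut fingers; the grasp point (between the pads) lies 19 mm behind it; z points along the fingers, y is the line along which they close (so a half turn about z gives the same grasp; the last joint's range is limited). The gripper opens to 85 mm and grips with 20 to 120 N. Pads are 22 mm wide; open, the fingers measure 114 mm over their backs; the gripper's body (76 mm by 85 mm) begins 54 mm behind the grasp point. The pads swing forward as they close: fully open they stand 13 mm farther back than shut.
Start: joints at [-1.381, 0.521, -0.036, 1.599, 0.021, 1.021, -0.113], TCP at [0.161, 0.604, 0.231] pointing down, gripper open.
Joint ranges: [-2.91, 2.91], [-0.3, 2.13], [-1.5, 1.42], [0.17, 2.43], [-1.26, 4.41], [0.16, 1.93], [-2.52, 2.52]. Speed limits (rad/s): [1.89, 1.89, 2.39, 2.39, 3.01, 3.01, 3.01].

## Interface

Orientations are given as a rotation vector (axis times angle).
In Python, from rig import ctrl gives the robot as it stands.
- The arm moves only by the tool move_arm, never from a script. Its argument "motion" is a list of rows, each a list of 7 numbers: the shift along the tool's x, y, z normalised to -1 to 1, where 1 is 20 mm, then the turn, a rotation vector about the tool's x, y, z normalised to -1 to 1, where 1 is pi rad, then the opening, from -1 (shut) to 1 (fully open). A call has 1 to 5 rows; each row shifts and turns the commanded pose from where the row before left it, along the tool's axes as they then stand; what a row does not reach is not made up. A row lasts 1/10 s, in which the tool goes at most 50 mm and 8.59 degrees, less where a joint would pass 70% of its speed; a pose out of reach is approached as far as the arm can. A call with a number of a shift or a turn outside -1 to 1 is refused whole. A call with a gripper value outside its range is refused whole. The fingers move at their own pace and stop on an object; "squeeze" is the grip in N (left out, the last holds). Time passes only in rows, so rows that do not move let the fingers close. It gives the time, the measured TCP pose, the force, the opening and the grip force at its end, in the units of the state.
- ctrl.read_state(): the state, without advancing time (a new reading comes with each control period).
- ctrl.read_camera(name): name is "scene" or "top"; returns the picture (420x560x3 uint8, red, green, blue); there is no depth.
- ctrl.get_calibration(name): a dict with "mtx" (3x3 intrinsics, pixels), "k1" (the pictures are not rectified: a ray, as slopes to the right and down, at radius r is drawn at 1 + k1 r^2 times it, then the intrinsics apply), "world_to_cam" (4x4, takes a point from world to camera coordinates). Camera axes: x right, y down, z forward; pixel columns grow to the right and rows downward; lengths in m; the calibration is good to about 2 mm. A picture is of the moment at which its call begins. get_calibration takes no time and is no camera call.
- ctrl.close_job(): hands the job in; it is judged then, once.
The state is a dict: "time": time; "q": joint angles; "joint_vel": joint speeds; "joint_torque": joint torques, N m; "eef_pos": TCP position; "ee_rot": TCP orientation; "ft_force": force on the tool from outside, world axes, zero at the start; "moment": the same for the moment, N m; "opening": finger opening in m; "finger_force": force on a finger pad.
Only numpy, scipy, OpenCV 4.12 (cv2) and the standard library are available. Lean on these libraries where they do the work, as an engineer would, in place of code of your own. Each camera call takes 0.05 s, during which the arm holds its last target. There are 200 camera calls.

## Task

Stand every loose cup from the shelf (the sippy cups, the egg cup, the steel tumbler, whichever are there) upright in the middle of its own raised coaster on the revolving drying stand; the wire guard leaves only the coaster nearest you open for loading, and the stand, which clicks at every quarter turn, can be turned by its wooden pegs to bring an empty coaster there. Finish with all the cups on the coasters at the sides and back, none on the near one, the stand resting in a click with an empty coaster squarely at the front. Leave the dispenser bottle, the wooden spoon and the jar where they are.

Things in the scene. Friction and masses are not known exactly. Their poses are not given: they have to be found in the camera images.
- stand: fixed foot of the revolving stand. Origin on the turning axis at shelf level; -x points to the front, the open loading side (yaw within 0.2). Wire guard of 8 mm bars 200 mm above the shelf over the back half: arches across at x = +20 and +130 mm with legs at y = +-200 mm, joined along x at y = -120, 0, 120. Click catch at x = +187 to +243 mm, 34 mm high.
- disc (a joint): disc angle, rad, unlimited, anticlockwise from above; 0: coaster0 points along the foot's +x (away from the front). A sprung catch clicks it into rest at every multiple of pi/2, dropping in from 0.05 rad away; about 0.5 N m to turn out. A coaster is then squarely at the front. Plywood disc 330 mm across, small lugs on its rim, top 28 mm above the shelf.
- hub (a point): centre of the top of the round cap in the disc's middle, 88 mm across and level with the coasters, on the turning axis; its axes turn with the disc: x towards coaster0, y towards coaster1.
- coaster0 (a point): centre of the top of round wooden coaster 0, 124 mm across, 53 mm above the shelf, raised 25 mm above the disc, 110 mm from the axis, at 0 deg on the disc (anticlockwise). Axes as hub.
- coaster1 (a point): centre of the top of round wooden coaster 1, 124 mm across, 53 mm above the shelf, raised 25 mm above the disc, 110 mm from the axis, at 90 deg on the disc (anticlockwise). Axes as hub.
- coaster2 (a point): centre of the top of round wooden coaster 2, 124 mm across, 53 mm above the shelf, raised 25 mm above the disc, 110 mm from the axis, at 180 deg on the disc (anticlockwise). Axes as hub.
- coaster3 (a point): centre of the top of round wooden coaster 3, 124 mm across, 53 mm above the shelf, raised 25 mm above the disc, 110 mm from the axis, at 270 deg on the disc (anticlockwise). Axes as hub.
- peg0 (a point): centre of the top of upright wooden peg 0, 14 mm thick, rising 87 mm from the disc to 115 mm above the shelf, 150 mm from the axis, at 45 deg on the disc. For taking hold of to turn the disc.
- peg1 (a point): centre of the top of upright wooden peg 1, 14 mm thick, rising 87 mm from the disc to 115 mm above the shelf, 150 mm from the axis, at 135 deg on the disc. For taking hold of to turn the disc.
- peg2 (a point): centre of the top of upright wooden peg 2, 14 mm thick, rising 87 mm from the disc to 115 mm above the shelf, 150 mm from the axis, at 225 deg on the disc. For taking hold of to turn the disc.
- peg3 (a point): centre of the top of upright wooden peg 3, 14 mm thick, rising 87 mm from the disc to 115 mm above the shelf, 150 mm from the axis, at 315 deg on the disc. For taking hold of to turn the disc.
- sippy_tall: taller sippy cup, body a cylinder 58 mm across to 85 mm, then a 30 x 16 mm shut flap up to 100 mm high; 110 g. Origin: centre of its underside; z up along its axis. Absent in some starts.
- sippy_short: shorter, wider sippy cup, body 64 mm across to 68 mm, then a 30 x 16 mm shut flap up to 80 mm high; 110 g. Origin: centre of its underside; z up along its axis. Absent in some starts.
- egg_cup: white ceramic egg cup 62 mm high: foot 50 mm across, thin stem, bowl 50 mm across from 34 mm up (take the bowl from outside); 110 g. Origin: centre of its underside; z up along its axis. Absent in some starts.
- tumbler: plain steel tumbler with a flat white lid, 60 mm across, 70 mm high; 110 g. Origin: centre of its underside; z up along its axis. Absent in some starts.
- dispenser: white push dispenser bottle, 60 mm across, 173 mm high, empty; to be left alone. Origin: centre of its underside.
- spoon: wooden spoon lying flat, 200 mm long; to be left alone. Origin under its middle, x along it.
- jar: amber glass jar with a steel lid, 72 mm across, 100 mm high; to be left alone. Origin: centre of its underside.
Not all that is in view belongs to the job. Leave any purple look-alike of the sippy_tall alone.

How it is judged:
By the outcome, as a careful person would: the job done as asked, in the order asked, and still so for the second after the job is handed in, with the robot touching nothing.
Of sippy_tall, sippy_short, egg_cup, tumbler only 2 to 3 are there at a start; the rules pass over those that are not, and their reading is None.
At some moment in a run one of sippy_tall, sippy_short, egg_cup, tumbler may be knocked a few centimetres aside while the robot is not near it.
Once in a run the grip may slacken for a moment while it holds something.
It also fails if it takes over 210 s, if anything falls off the work surface, if the arm or the gripper's body presses on something with over 40 N, if the wrist force passes 120 N, or if a joint passes its speed limit or range.

## Working session

There is one attempt and no reset: what is moved stays moved. The work goes in short steps, Python scripts to look and compute and a tool call to move; the robot and the scene stay as the last step left them, time stands still between calls to the robot, and variables do not carry over. Pictures are saved under pics/ and viewed, at most 14 in all, crops included, and the job is handed in when it is done.

Besides the shell and the picture viewer there is one more tool, called after "Request:" in YAML: its name, and indented under it one key for each argument. move_arm: Moves the arm, as the interface text tells. Scaled input: -1 to 1 covers 20 mm each way for a shift and pi rad each way for a turn. Its arguments: {"type":"object","properties":{"motion":{"type":"array"},"squeeze":{"type":"number"}},"required":["motion"]}

```bash
ls; mkdir -p pics
cat > h.py <<'E'
import numpy as np, cv2
from rig import ctrl
from scipy.spatial.transform import Rotation as R
def snap(n,f):
    im=ctrl.read_camera(n); cv2.imwrite('pics/'+f,im[:,:,::-1]); return im
def proj(n,P):
    c=ctrl.get_calibration(n); T=np.array(c['world_to_cam']); p=np.atleast_2d(P)@T[:3,:3].T+T[:3,3]
    s=p[:,:2]/p[:,2:]; s=s*(1+c['k1']*(s**2).sum(1,keepdims=True)); M=np.array(c['mtx'])
    return s@M[:2,:2].T+M[:2,2]
def unproj(n,uv,z):
    c=ctrl.get_calibration(n); T=np.array(c['world_to_cam']); M=np.array(c['mtx'])
    d=(np.atleast_2d(uv)-M[:2,2])@np.linalg.inv(M[:2,:2]).T; s=d.copy()
    for _ in range(20): s=d/(1+c['k1']*(s**2).sum(1,keepdims=True))
    r=np.c_[s,np.ones(len(s))]@T[:3,:3]; o=-T[:3,:3].T@T[:3,3]
    return o+r*((z-o[2])/r[:,2])[:,None]
E
python3 - <<'E'
from h import *
for n in ('scene','top'):
    snap(n,n+'0.png'); c=ctrl.get_calibration(n); T=np.array(c['world_to_cam']); print(n,c['mtx'],c['k1'],-T[:3,:3].T@T[:3,3])
print(ctrl.read_state())
E
```

```text
pics
scene [[412.01048631   0.         281.42650737]
 [  0.         412.01048631 211.59272405]
 [  0.           0.           1.        ]] -0.1071986612547384 [ 1.20992868 -0.03516413  1.1483007 ]
top [[379.54074128   0.         279.35208361]
 [  0.         379.54074128 211.22914354]
 [  0.           0.           1.        ]] -0.02698091150095734 [0.43689716 0.03376346 1.06705929]
{'time': 0.1, 'q': array([-1.38120582,  0.52193426, -0.03634148,  1.59994231,  0.0211747 ,
        1.02113726, -0.11278538]), 'joint_vel': array([ 0.0006583 , -0.00346036,  0.00018985,  0.00094519, -0.00140201,
       -0.00067495, -0.00098021]), 'joint_torque': array([ 3.23657150e-03, -9.28471899e+01,  1.98423743e+00, -3.70533729e+01,
        1.81976164e-02,  5.27855416e-03,  8.85252371e-05]), 'eef_pos': array([0.160488  , 0.60372171, 0.2307988 ]), 'ee_rot': array([-4.06915979e-01, -3.11503790e+00,  1.62355828e-03]), 'ft_force': array([0.31998253, 0.0521209 , 0.06892394]), 'moment': array([ 0.03726252,  0.01631258, -0.01351313]), 'finger_force': 0.0, 'opening': 0.08539714738799994}
```

View pics/scene0.png

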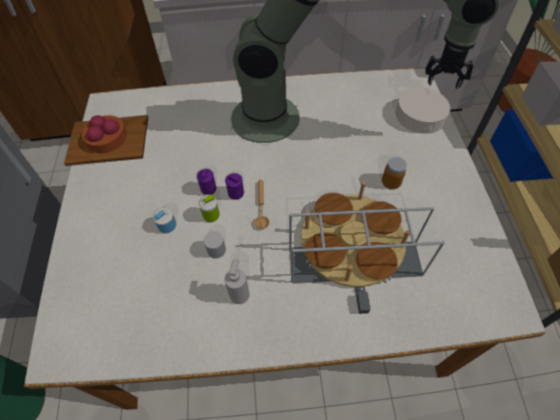

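View pics/top0.png

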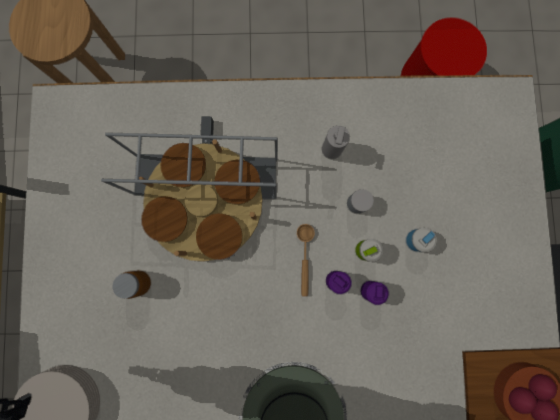

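The top view shows a steel tumbler (361,201), a green-flap cup (369,251), a blue-flap cup (423,240), two purple look-alikes (339,282) and (375,292), and the stand's centre near (200,199). The disc looks out of its click. I'll enlarge both areas.

Run:
```python
from h import *
t=cv2.imread('pics/top0.png')
a=cv2.resize(t[110:280,95:285],None,fx=3,fy=3,interpolation=cv2.INTER_CUBIC)
cv2.imwrite('pics/stand.png',a)
s=cv2.imread('pics/scene0.png')
b=cv2.resize(t[170:310,310:450],(400,400),interpolation=cv2.INTER_CUBIC); c=cv2.resize(s[155:265,145:255],(400,400),interpolation=cv2.INTER_CUBIC)
cv2.imwrite('pics/cups.png',np.hstack([b,c]))
```

```text
(no output)
```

View pics/stand.png

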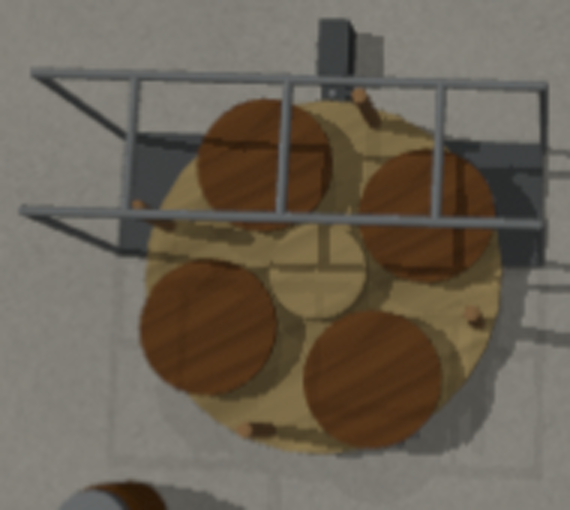

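View pics/cups.png

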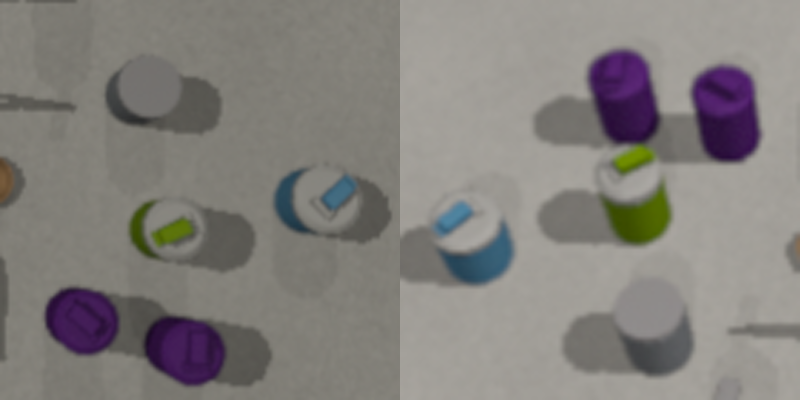

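Of the candidates, the green (369,251) is taller with a white lid and coloured flap, so it is sippy_tall. The blue (423,240) is wider, so it is sippy_short, and the plain steel one (361,201) is the tumbler. The two purple ones are look-alikes to leave alone. The disc is clearly out of its click.

Run:
```python
from h import *
cr=lambda p:np.array(p)/3.+[95,110]-1/3
C=unproj('top',cr([(265,165),(427,216),(373,379),(208,327)]),.053)[:,:2]
H=unproj('top',cr([(317,272)]),.053)[0,:2]
print('hub',H,C.mean(0)); 
o=C.mean(0); print(np.linalg.norm(C-o,axis=1),np.degrees(np.arctan2(*(C-o)[:,::-1].T)))
G=unproj('top',cr([(336,25),(335,90)]),.034)[:,:2]; print('catch',G,np.degrees(np.arctan2(*(G-o)[:,::-1].T)))
g=unproj('top',cr([(38,73),(546,86),(24,211),(543,224)]),.2)[:,:2]; print('guard',g, np.degrees(np.arctan2(*(g[0]-g[1])[::-1])),np.degrees(np.arctan2(*(g[2]-g[3])[::-1])))
P=unproj('top',cr([(359,93),(473,313),(247,430),(135,205)]),.115)[:,:2]
print('pegs',P,np.linalg.norm(P-o,axis=1),np.degrees(np.arctan2(*(P-o)[:,::-1].T)))
cc=lambda p:np.array(p)/(400/140)+[310,170]-.3
for n,p,z in(('tum',(150,86),.07),('tall',(174,228),.085),('short',(326,198),.068),('purp',(82,318),.09),('purp2',(192,347),.09)):
  w=unproj('top',cc([p]),z)[0]; print(n,w, proj('scene',[w]))
for n,p,z in(('spoon',(307,232),.01),('disp',(340,130),.17),('jar',(124,286),.1)): print(n,unproj('top',[p],z))
```

```text
hub [0.58435131 0.23649061] [0.5852228  0.23544413]
[0.10969167 0.10944498 0.10952986 0.10987902] [  26.23113779  -63.95636932 -153.54159921  116.12919555]
catch [[0.82121772 0.22287753]
 [0.75827603 0.22376178]] [-3.0480895  -3.86202335]
guard [[0.72604124 0.4274085 ]
 [0.70628923 0.02792798]
 [0.61582437 0.43489868]
 [0.59659519 0.03264563]] 87.169358203524 87.26313416594299
pegs [[0.72995615 0.18822267]
 [0.53766627 0.09298847]
 [0.44398027 0.2823647 ]
 [0.63634359 0.37925656]] [0.15224194 0.15018402 0.1488321  0.15262814] [ -18.06970389 -108.46075766  161.62358563   70.43130473]
tum [ 0.57397435 -0.19672332  0.07      ] [[213.00623233 238.52264987]]
tall [ 0.44190982 -0.20900344  0.085     ] [[208.22890404 200.47786614]]
short [ 0.46617691 -0.35602126  0.068     ] [[163.075485   213.83789197]]
purp [ 0.36407658 -0.12169316  0.09      ] [[234.70288133 177.88734062]]
purp2 [ 0.33611908 -0.21885539  0.09      ] [[205.14663636 173.8127426 ]]
spoon [[ 0.49498851 -0.05200204  0.01      ]]
disp [[ 0.73354221 -0.12749968  0.17      ]]
jar [[0.36423844 0.41957615 0.1       ]]
```

Request:
move_arm:
  motion:
    - [-0.8,-0.8,0,0,0,-0.042,-0.1]
    - [-0.8,-0.8,0,0,0,-0.042,-0.1]
    - [-0.84,-0.95,0,0,0,0,-0.1]
    - [-0.84,-0.95,0,0,0,0,-0.1]
    - [-0.84,-0.95,0,0,0,0,-0.1]
  squeeze: 40

```text
time: 0.6
eef_pos: [0.237, 0.5087, 0.231]
ee_rot: [0.006, -3.141, 0.001]
ft_force: [-0.4, -0.9, -0.3]
opening: 0.0386
finger_force: 0.0
```

Request:
move_arm:
  motion:
    - [-0.84,-0.95,0,0,0,0,-0.1]
    - [-0.84,-0.95,0,0,0,0,-0.1]
    - [-0.84,-0.95,0,0,0,0,-0.1]
    - [-0.84,-0.95,0,0,0,0,-0.1]
    - [-0.84,-0.95,0,0,0,0,-0.1]

```text
time: 1.1
eef_pos: [0.3213, 0.4141, 0.2311]
ee_rot: [0.006, -3.141, 0.001]
ft_force: [0.5, 0.1, 0.9]
opening: 0.0385
finger_force: 0.0
```

Request:
move_arm:
  motion:
    - [-0.87,-0.94,0,0,0,0,-0.1]
    - [-0.87,-0.94,0,0,0,0,-0.1]
    - [-0.87,-0.94,0,0,0,0,-0.1]
    - [-0.87,-0.94,0,0,0,0,-0.1]
    - [-0.87,-0.94,0,0,0,0,-0.1]

```text
time: 1.6
eef_pos: [0.4087, 0.3205, 0.2311]
ee_rot: [0.007, -3.141, 0.0]
ft_force: [-0.9, -0.2, 0.8]
opening: 0.0383
finger_force: 0.0
```

Request:
move_arm:
  motion:
    - [-0.87,-0.94,0,0,0,0,-0.1]
    - [-0.87,-0.94,0,0,0,0,-0.1]
    - [0,0,0.5,0,0,0,-0.1]
    - [0,0,0.5,0,0,0,-0.1]
    - [0,0,0,0,0,0,-0.1]

```text
time: 2.1
eef_pos: [0.4419, 0.2841, 0.2097]
ee_rot: [0.008, -3.139, 0.002]
ft_force: [-0.0, -0.3, 0.3]
opening: 0.0385
finger_force: 0.0
```

Run:
```python
from h import *
t=snap('top','t1.png');s=snap('scene','s1.png')
cv2.imwrite('pics/c1.png',np.hstack([cv2.resize(x,(400,400),interpolation=cv2.INTER_CUBIC)[:,:,::-1] for x in (t[180:280,170:270],s[150:270,300:420])]))
```

```text
(no output)
```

View pics/c1.png

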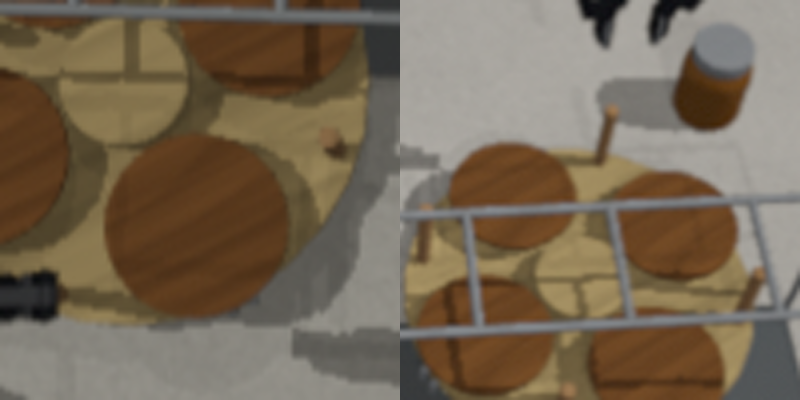

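The gripper is above the front-left peg, whose top is at scene pixel (363.5,182.3). I'll cross-check its position.

Run:
```python
from h import *
print(unproj('scene',[(363.4,182.2)],.115), proj('scene',[(.4435,.283,.115)]))
print(unproj('scene',[(300+.3*(578-400)-.3,150+.3*275-.3)],.053)) # hub
```

```text
[[0.44446727 0.28478432 0.115     ]] [[362.78482146 182.00439648]]
[[0.58641907 0.23221575 0.053     ]]
```

Request:
move_arm:
  motion:
    - [0,0,0.8,0,0,0,-0.1]
    - [0,0,0.8,0,0,0,-0.1]
    - [0,0,0.8,0,0,0,-0.1]
    - [0,0,0.8,0,0,0,-0.1]
    - [0,0,0,0,0,0,-0.1]

```text
time: 2.7
eef_pos: [0.4421, 0.2841, 0.1461]
ee_rot: [0.008, -3.14, 0.002]
ft_force: [-0.7, 1.4, 1.2]
opening: 0.0381
finger_force: 0.0
```

Request:
move_arm:
  motion:
    - [-0.1,0,0.8,0,0,0,-0.1]
    - [0,0,0.8,0,0,0,-0.1]
    - [0,0,0.8,0,0,0,-0.1]
    - [0,0,0.7,0,0,0,-0.1]
    - [0,0,0,0,0,0,-0.1]

```text
time: 3.2
eef_pos: [0.4446, 0.2841, 0.0848]
ee_rot: [0.007, -3.14, 0.001]
ft_force: [0.2, -0.7, 0.7]
opening: 0.0384
finger_force: 0.0
```

Request:
move_arm:
  motion:
    - [0,0,0,0,0,0,-1]
    - [0,0,0,0,0,0,-1]
    - [0,0,0,0,0,0,-1]
    - [0,0,0,0,0,0,-1]
    - [0,0,0,0,0,0,-1]

```text
time: 3.7
eef_pos: [0.4456, 0.2845, 0.0865]
ee_rot: [-0.007, 3.14, 0.002]
ft_force: [-2.1, 0.3, 6.6]
opening: 0.0125
finger_force: 38.9
```

Run:
```python
from h import *
o=np.array([.585,.2355])
def arc(a0,a1,n,r=.149):
    a=np.radians(np.linspace(a0,a1,n+1)); p=o+r*np.c_[np.cos(a),np.sin(a)]
    d=np.diff(p,axis=0)/.02; print(p[0].round(4),p[-1].round(4)); print(np.c_[-d[:,0],d[:,1]].round(2).tolist())
arc(161,132,6); arc(132,222,18)
```

```text
[0.4441 0.284 ] [0.4853 0.3462]
[[-0.23, 0.58], [-0.28, 0.56], [-0.32, 0.54], [-0.37, 0.51], [-0.41, 0.48], [-0.45, 0.44]]
[0.4853 0.3462] [0.4743 0.1358]
[[0.46, -0.46], [0.42, -0.49], [0.38, -0.53], [0.33, -0.56], [0.28, -0.59], [0.23, -0.61], [0.17, -0.63], [0.12, -0.64], [0.06, -0.65], [0.01, -0.65], [-0.05, -0.65], [-0.11, -0.64], [-0.16, -0.63], [-0.22, -0.61], [-0.27, -0.59], [-0.32, -0.57], [-0.37, -0.54], [-0.41, -0.5]]
```

Request:
move_arm:
  motion:
    - [-0.23,0.58,0,0,0,0,-1]
    - [-0.28,0.56,0,0,0,0,-1]
    - [-0.32,0.54,0,0,0,0,-1]
    - [-0.37,0.51,0,0,0,0,-1]
    - [-0.41,0.48,0,0,0,0,-1]

```text
time: 4.2
eef_pos: [0.4774, 0.3386, 0.0862]
ee_rot: [-0.007, 3.141, 0.001]
ft_force: [-3.8, -8.3, 11.3]
opening: 0.0125
finger_force: 40.9
```

Request:
move_arm:
  motion:
    - [-0.45,0.44,0,0,0,0,-1]
    - [0,0,0,0,0,0,-1]
    - [0,0,0,0,0,0,-1]

```text
time: 4.5
eef_pos: [0.4866, 0.3474, 0.0862]
ee_rot: [-0.007, 3.141, 0.002]
ft_force: [0.5, 0.6, 5.5]
opening: 0.0129
finger_force: 40.3
```

Request:
move_arm:
  motion:
    - [0,0,0,0,0,0,-0.1]
    - [0,0,0,0,0,0,-0.1]
    - [0,0,-0.5,0,0,0,-0.1]
    - [0,0,-1,0,0,0,-0.1]
    - [0,0,-1,0,0,0,-0.1]

```text
time: 5.0
eef_pos: [0.486, 0.3463, 0.1364]
ee_rot: [0.006, -3.141, 0.0]
ft_force: [1.2, 0.4, -0.7]
opening: 0.0389
finger_force: 0.0
```

Request:
move_arm:
  motion:
    - [0,0,-1,0,0,0,-0.1]
    - [0,0,-1,0,0,0,0]
    - [0.08,-1,-0.5,0,0,0,1]
    - [0.08,-1,0,0,0,0,1]
    - [0.08,-1,0,0,0,0,1]

```text
time: 5.5
eef_pos: [0.4816, 0.2858, 0.1865]
ee_rot: [-0.007, 3.141, 0.001]
ft_force: [0.5, 0.4, -0.7]
opening: 0.0833
finger_force: 0.0
```

Request:
move_arm:
  motion:
    - [0.08,-1,0,0,0,0,1]
    - [0.08,-1,0,0,0,0,1]
    - [0.08,-1,0,0,0,0,1]
    - [0.08,-1,0,0,0,0,1]
    - [0.08,-1,0,0,0,0,1]

```text
time: 6.0
eef_pos: [0.4737, 0.1849, 0.1855]
ee_rot: [-0.006, 3.142, 0.0]
ft_force: [0.3, 0.3, 0.4]
opening: 0.0857
finger_force: 0.0
```

Request:
move_arm:
  motion:
    - [0.08,-1,0,0,0,0,1]
    - [0.08,-1,0,0,0,0,1]
    - [0.08,-1,0,0,0,0,1]
    - [0.08,-1,0,0,0,0,1]
    - [0.08,-1,0,0,0,0,1]

```text
time: 6.5
eef_pos: [0.466, 0.0849, 0.1855]
ee_rot: [-0.006, 3.141, 0.0]
ft_force: [0.7, 0.2, 0.8]
opening: 0.0855
finger_force: 0.0
```

Run:
```python
from h import *
t=snap('top','t2.png');s=snap('scene','s2.png')
cv2.imwrite('pics/c2.png',np.hstack([cv2.resize(x,(400,400),interpolation=cv2.INTER_CUBIC)[:,:,::-1] for x in (t[130:270,130:270],t[170:310,310:450])]))
```

```text
(no output)
```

View pics/c2.png

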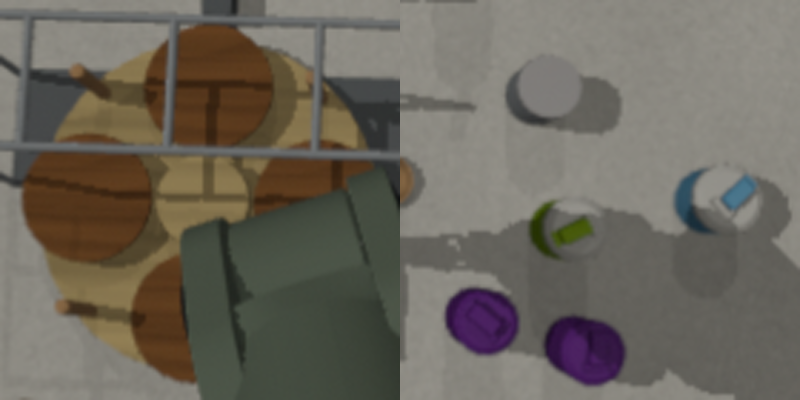

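The disc looks squarely clicked, with the back coaster at crop (209,85) and the left one at (87,198). The cups have not moved: tall (574,228), short (726,198), tumbler (550,87).

Run:
```python
from h import *
C=unproj('top',np.array([(209,85),(87,198)])*.35+130-.3,.053)[:,:2]
d=C-[.585,.2358]; print(C,np.linalg.norm(d,axis=1),np.degrees(np.arctan2(d[:,1],d[:,0])))
c=(C[0]-C[1]); print(np.degrees(np.arctan2(c[1],c[0]))+45)
print(unproj('top',np.array([(64,306)])*.35+130-.3,.115))
```

```text
[[0.69694325 0.22976545]
 [0.59039128 0.34511236]] [0.11210579 0.10944523] [-3.0856676  87.17646248]
-2.2697229010071
[[0.48569945 0.34518414 0.115     ]]
```

Request:
move_arm:
  motion:
    - [0.08,-1,0,0,0,0,1]
    - [0.08,-1,0,0,0,0,1]
    - [0.08,-1,0,0,0,0,1]
    - [0.08,-1,0,0,0,0,1]
    - [0.08,-1,0,0,0,0,1]

```text
time: 7.1
eef_pos: [0.4586, -0.0143, 0.1855]
ee_rot: [-0.007, 3.141, 0.0]
ft_force: [-0.7, -0.8, 0.5]
opening: 0.0857
finger_force: 0.0
```

Request:
move_arm:
  motion:
    - [0.08,-1,0,0,0,0,1]
    - [0.08,-1,0,0,0,0,1]
    - [0.08,-1,0,0,0,0,1]
    - [0.08,-1,0,0,0,0,1]
    - [0.08,-1,0,0,0,0,1]

```text
time: 7.6
eef_pos: [0.451, -0.1144, 0.1855]
ee_rot: [-0.007, 3.141, 0.0]
ft_force: [0.6, 1.2, -0.1]
opening: 0.0854
finger_force: 0.0
```

Request:
move_arm:
  motion:
    - [0.08,-1,0,0,0,0,1]
    - [0.08,-1,0,0,0,0,1]
    - [0.08,-1,0,0,0,0,1]
    - [0.08,-1,0,0,0,0,1]
    - [0.08,-0.7,0,0,0,0,1]

```text
time: 8.1
eef_pos: [0.4434, -0.209, 0.1855]
ee_rot: [-0.006, 3.141, -0.0]
ft_force: [0.9, 0.3, -0.2]
opening: 0.0854
finger_force: 0.0
```

Request:
move_arm:
  motion:
    - [0.05,0,1,0,0,0,1]
    - [0,0,1,0,0,0,1]
    - [0,0,1,0,0,0,1]
    - [0,0,1,0,0,0,1]
    - [0,0,1,0,0,0,1]

```text
time: 8.6
eef_pos: [0.4427, -0.2076, 0.0847]
ee_rot: [-0.007, 3.141, 0.0]
ft_force: [0.8, -0.0, 1.0]
opening: 0.0856
finger_force: 0.0
```

Request:
move_arm:
  motion:
    - [0,0,1,0,0,0,1]
    - [0,0,0.8,0,0,0,1]
    - [0,0,0.5,0,0,0,1]
    - [0,0,0,0,0,0,1]
    - [0,0,0,0,0,0,-1]
  squeeze: 60

```text
time: 9.1
eef_pos: [0.4427, -0.2079, 0.0397]
ee_rot: [-0.006, 3.141, -0.0]
ft_force: [0.2, 0.1, 0.3]
opening: 0.0733
finger_force: 0.0
```

Request:
move_arm:
  motion:
    - [0,0,0,0,0,0,-1]
    - [0,0,0,0,0,0,-1]
    - [0,0,0,0,0,0,-1]
    - [0,0,0,0,0,0,-1]

```text
time: 9.5
eef_pos: [0.443, -0.2081, 0.0404]
ee_rot: [-0.006, 3.14, -0.001]
ft_force: [-1.9, 0.3, 10.3]
opening: 0.0568
finger_force: 62.1
```

Request:
move_arm:
  motion:
    - [0,0,-0.3,0,0,0,-1]
    - [0,0,-0.7,0,0,0,-1]
    - [0,0,-1,0,0,0,-1]
    - [0,0,-1,0,0,0,-1]
    - [0,0,-1,0,0,0,-1]

```text
time: 10.0
eef_pos: [0.4425, -0.2078, 0.1208]
ee_rot: [-0.006, 3.141, -0.0]
ft_force: [0.4, 0.8, -1.4]
opening: 0.0566
finger_force: 64.0
```

Request:
move_arm:
  motion:
    - [-0.07,0.5,-1,0,0,0,-1]
    - [-0.07,0.97,-1,0,0,0,-1]
    - [-0.07,0.97,-0.8,0,0,0,-1]
    - [-0.07,0.97,0,0,0,0,-1]
    - [-0.07,0.97,0,0,0,0,-1]

```text
time: 10.5
eef_pos: [0.4494, -0.1194, 0.1766]
ee_rot: [-0.006, 3.14, -0.0]
ft_force: [0.3, -0.7, -1.3]
opening: 0.0568
finger_force: 64.0
```

Request:
move_arm:
  motion:
    - [-0.07,0.97,0,0,0,0,-1]
    - [-0.07,0.97,0,0,0,0,-1]
    - [-0.07,0.97,0,0,0,0,-1]
    - [-0.07,0.97,0,0,0,0,-1]
    - [-0.07,0.97,0,0,0,0,-1]

```text
time: 11.0
eef_pos: [0.4557, -0.0224, 0.176]
ee_rot: [-0.006, 3.141, 0.0]
ft_force: [-0.3, -1.1, -1.0]
opening: 0.0572
finger_force: 64.0
```

Request:
move_arm:
  motion:
    - [-0.07,0.97,0,0,0,0,-1]
    - [-0.07,0.97,0,0,0,0,-1]
    - [-0.07,0.97,0,0,0,0,-1]
    - [-0.07,0.97,0,0,0,0,-1]
    - [-0.07,0.97,0,0,0,0,-1]

```text
time: 11.5
eef_pos: [0.4623, 0.0746, 0.176]
ee_rot: [-0.006, 3.141, 0.0]
ft_force: [-0.6, 0.1, -1.0]
opening: 0.0569
finger_force: 64.0
```

Request:
move_arm:
  motion:
    - [-0.08,0.97,0,0,0,0,-1]
    - [-0.08,0.97,0,0,0,0,-1]
    - [-0.08,0.97,0,0,0,0,-1]
    - [-0.08,0.97,0,0,0,0,-1]
    - [-0.08,0.97,0,0,0,0,-1]

```text
time: 12.0
eef_pos: [0.4699, 0.1717, 0.176]
ee_rot: [-0.006, 3.141, 0.0]
ft_force: [0.1, -0.1, -0.8]
opening: 0.0568
finger_force: 63.8
```

Request:
move_arm:
  motion:
    - [-0.08,0.97,0,0,0,0,-1]
    - [-0.08,0.97,0,0,0,0,-1]
    - [-0.07,0.97,0,0,0,0,-1]
    - [-0.07,0.57,0,0,0,0,-1]
    - [0,0,0,0,0,0,-1]

```text
time: 12.5
eef_pos: [0.4756, 0.2417, 0.1756]
ee_rot: [-0.009, 3.141, 0.001]
ft_force: [0.7, -1.1, -0.6]
opening: 0.0568
finger_force: 64.0
```

Run:
```python
from h import *
t=snap('top','t3.png');s=snap('scene','s3.png'); print(ctrl.read_state()['eef_pos'],proj('scene',[(.476,.241,.053),(.476,.241,.053+.14)]))
cv2.imwrite('pics/c3.png',np.hstack([cv2.resize(x,(400,400),interpolation=cv2.INTER_CUBIC)[:,:,::-1] for x in (s[140:260,290:410],t[170:310,310:450])]))
```

```text
[0.4756407  0.23969353 0.17544059] [[349.26866697 202.71087134]
 [355.05744976 175.72622506]]
```

View pics/c3.png

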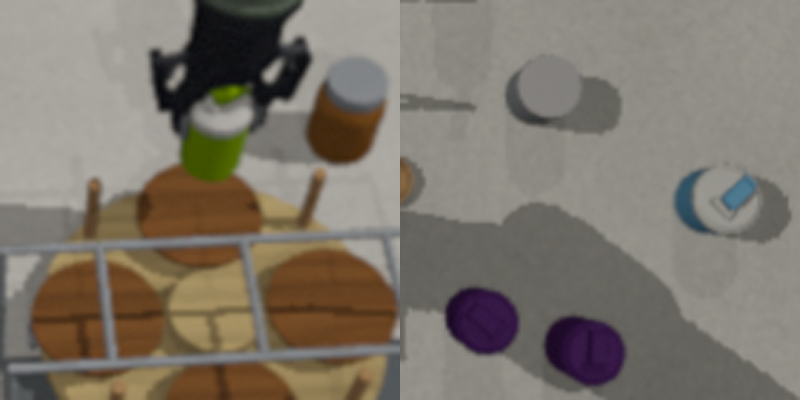

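The cup hangs upright in the grip above the front coaster at crop (200,215). The tumbler and the blue cup have not moved.

Request:
move_arm:
  motion:
    - [0,0.05,0.9,0,0,0,-1]
    - [0,0,1,0,0,0,-1]
    - [0,0,1,0,0,0,-1]
    - [0,0,0.8,0,0,0,-1]
    - [0,0,0.3,0,0,0,-1]

```text
time: 13.1
eef_pos: [0.4752, 0.24, 0.0942]
ee_rot: [0.005, -3.14, 0.002]
ft_force: [-0.9, -0.3, -1.3]
opening: 0.0568
finger_force: 64.0
```

Request:
move_arm:
  motion:
    - [0,0,0.05,0,0,0,-1]
    - [0,0,0,0,0,0,-1]
    - [0,0,0.03,0,0,0,-1]
    - [0,0,0,0,0,0,-1]

```text
time: 13.5
eef_pos: [0.4759, 0.2416, 0.0943]
ee_rot: [-0.006, 3.141, 0.001]
ft_force: [-0.2, 0.2, -1.2]
opening: 0.057
finger_force: 64.0
```

Request:
move_arm:
  motion:
    - [0,0,0.05,0,0,0,-1]
    - [0,0,0,0,0,0,-1]
    - [0,0,0,0,0,0,1]
    - [0,0,0,0,0,0,1]
    - [0,0,0,0,0,0,1]

```text
time: 14.0
eef_pos: [0.4757, 0.2415, 0.0927]
ee_rot: [-0.006, 3.141, 0.0]
ft_force: [0.4, 0.6, 0.7]
opening: 0.0856
finger_force: 0.0
```

Request:
move_arm:
  motion:
    - [0,0,-0.5,0,0,0,1]
    - [0,0,-1,0,0,0,1]
    - [0,0,-1,0,0,0,1]
    - [0,0,-1,0,0,0,1]
    - [0,0,-1,0,0,0,1]

```text
time: 14.5
eef_pos: [0.4757, 0.2415, 0.1843]
ee_rot: [-0.006, 3.141, 0.0]
ft_force: [-0.1, -0.4, -0.8]
opening: 0.0854
finger_force: 0.0
```

Request:
move_arm:
  motion:
    - [-0.08,0.87,0,0,0,0,0.5]
    - [-0.08,0.87,0,0,0,0,-0.1]
    - [-0.08,0.87,0,0,0,0,-0.1]
    - [-0.08,0.87,0,0,0,0,-0.1]
    - [-0.08,0.87,0,0,0,0,-0.1]
  squeeze: 40

```text
time: 15.0
eef_pos: [0.483, 0.3302, 0.182]
ee_rot: [0.007, -3.141, 0.001]
ft_force: [-0.7, -0.2, 0.1]
opening: 0.0386
finger_force: 0.0
```

Request:
move_arm:
  motion:
    - [-0.08,0.87,0,0,0,0,-0.1]
    - [0,0,0.8,0,0,0,-0.1]
    - [0,0,0.8,0,0,0,-0.1]
    - [0,0,0,0,0,0,-0.1]

```text
time: 15.4
eef_pos: [0.4838, 0.3462, 0.1485]
ee_rot: [0.007, -3.139, 0.004]
ft_force: [-0.5, 0.1, 0.5]
opening: 0.0386
finger_force: 0.0
```

Run:
```python
from h import *
t=snap('top','t4.png');s=snap('scene','s4.png')
cv2.imwrite('pics/c4.png',np.hstack([cv2.resize(x,(400,400),interpolation=cv2.INTER_CUBIC)[:,:,::-1] for x in (s[140:260,290:410],t[170:310,310:450])]))
```

```text
(no output)
```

View pics/c4.png

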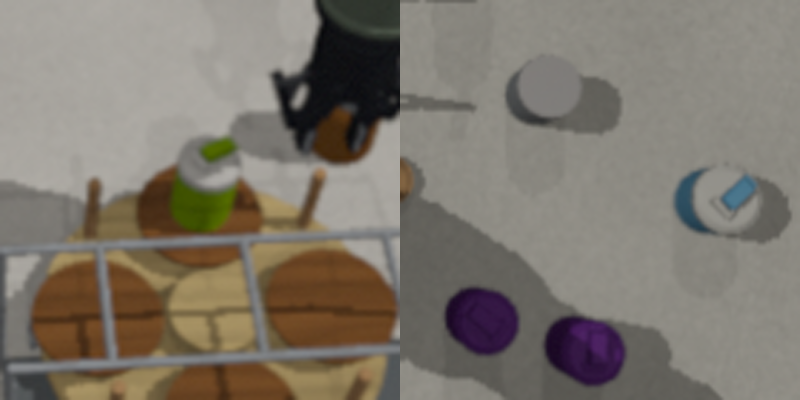

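The tall cup stands upright and centred on the front coaster at crop (203,210). Next I take the peg and turn the disc anticlockwise a quarter.

Request:
move_arm:
  motion:
    - [-0.05,0,0.8,0,0,0,-0.1]
    - [0,0,0.8,0,0,0,-0.1]
    - [0,0,0.8,0,0,0,-0.1]
    - [0,0,0.75,0,0,0,-0.1]
    - [0,0,0,0,0,0,-0.1]

```text
time: 16.0
eef_pos: [0.4853, 0.3457, 0.0865]
ee_rot: [0.006, -3.14, 0.002]
ft_force: [-0.8, -0.7, 0.9]
opening: 0.0383
finger_force: 0.0
```

Request:
move_arm:
  motion:
    - [0,0,0,0,0,0,-1]
    - [0,0,0,0,0,0,-1]
    - [0,0,0,0,0,0,-1]
    - [0,0,0,0,0,0,-1]
    - [0,0,0,0,0,0,-1]

```text
time: 16.5
eef_pos: [0.4862, 0.3472, 0.0887]
ee_rot: [-0.007, 3.14, 0.003]
ft_force: [-0.7, 4.8, -0.9]
opening: 0.0129
finger_force: 39.3
```

Request:
move_arm:
  motion:
    - [0.46,-0.46,0,0,0,0,-1]
    - [0.42,-0.49,0,0,0,0,-1]
    - [0.38,-0.53,0,0,0,0,-1]
    - [0.33,-0.56,0,0,0,0,-1]
    - [0.28,-0.59,0,0,0,0,-1]

```text
time: 17.0
eef_pos: [0.447, 0.2947, 0.0886]
ee_rot: [0.01, -3.14, -0.003]
ft_force: [-13.3, 8.1, 5.5]
opening: 0.0123
finger_force: 41.1
```

Request:
move_arm:
  motion:
    - [0.23,-0.61,0,0,0,0,-1]
    - [0.17,-0.63,0,0,0,0,-1]
    - [0.12,-0.64,0,0,0,0,-1]
    - [0.06,-0.65,0,0,0,0,-1]
    - [0.01,-0.65,0,0,0,0,-1]

```text
time: 17.5
eef_pos: [0.4374, 0.2293, 0.0884]
ee_rot: [-0.007, 3.141, 0.001]
ft_force: [-0.3, 1.1, 8.9]
opening: 0.0124
finger_force: 41.7
```

Request:
move_arm:
  motion:
    - [-0.05,-0.65,0,0,0,0,-1]
    - [-0.11,-0.64,0,0,0,0,-1]
    - [-0.16,-0.63,0,0,0,0,-1]
    - [-0.22,-0.61,0,0,0,0,-1]
    - [-0.27,-0.59,0,0,0,0,-1]

```text
time: 18.0
eef_pos: [0.4542, 0.1664, 0.0882]
ee_rot: [-0.006, 3.141, 0.001]
ft_force: [1.3, 2.5, 3.9]
opening: 0.0125
finger_force: 41.5
```

Request:
move_arm:
  motion:
    - [-0.32,-0.57,0,0,0,0,-1]
    - [-0.37,-0.54,0,0,0,0,-1]
    - [-0.41,-0.5,0,0,0,0,-1]
    - [0,0,0,0,0,0,-1]
    - [0,0,0,0,0,0,-1]

```text
time: 18.5
eef_pos: [0.4758, 0.1347, 0.0879]
ee_rot: [-0.005, 3.142, 0.0]
ft_force: [-2.0, 2.2, 10.3]
opening: 0.0124
finger_force: 42.4
```

Request:
move_arm:
  motion:
    - [0,0,0,0,0,0,-0.1]
    - [0,0,0,0,0,0,-0.1]
    - [0,0,-0.5,0,0,0,-0.1]
    - [0,0,-1,0,0,0,-0.1]
    - [0,0,-1,0,0,0,-0.1]

```text
time: 19.0
eef_pos: [0.4754, 0.135, 0.1387]
ee_rot: [0.006, -3.141, 0.001]
ft_force: [0.2, 0.1, 1.0]
opening: 0.0386
finger_force: 0.0
```

Request:
move_arm:
  motion:
    - [0,0,-1,0,0,0,-0.1]
    - [0,0,-1,0,0,0,0]
    - [0,-1,-0.5,0,0,0,1]
    - [0,-1,0,0,0,0,1]
    - [0,-1,0,0,0,0,1]

```text
time: 19.5
eef_pos: [0.4759, 0.0745, 0.1887]
ee_rot: [-0.007, 3.141, 0.0]
ft_force: [0.3, 0.6, 0.3]
opening: 0.0832
finger_force: 0.0
```

Request:
move_arm:
  motion:
    - [0,-1,0,0,0,0,1]
    - [0,-1,0,0,0,0,1]
    - [0,-1,0,0,0,0,1]
    - [0,-1,0,0,0,0,1]
    - [0,-1,0,0,0,0,1]

```text
time: 20.0
eef_pos: [0.4762, -0.0257, 0.1884]
ee_rot: [-0.006, 3.141, -0.0]
ft_force: [1.0, -0.7, 0.2]
opening: 0.0853
finger_force: 0.0
```

Run:
```python
from h import *
t=snap('top','t5.png');s=snap('scene','s5.png')
cv2.imwrite('pics/c5.png',np.hstack([cv2.resize(x,(400,400),interpolation=cv2.INTER_CUBIC)[:,:,::-1] for x in (t[130:270,130:270],t[170:310,310:450])]))
```

```text
(no output)
```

View pics/c5.png

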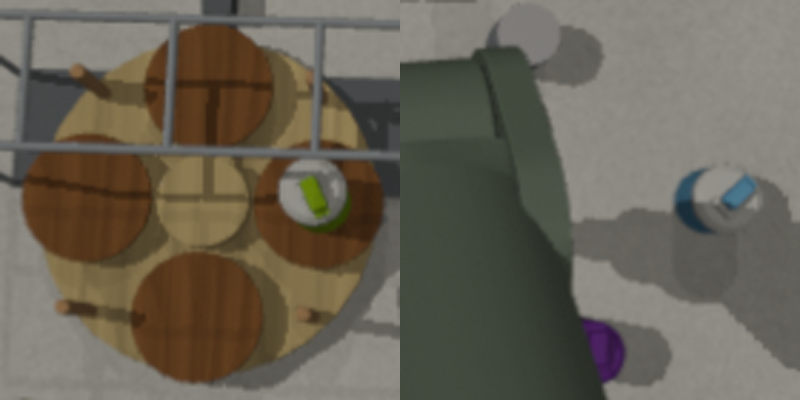

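The disc is clicked, with the tall cup on the right coaster at crop (314,192). The tumbler has been knocked and now shows at crop (529,36), so I measure it again from both cameras.

Run:
```python
from h import *
C=unproj('top',np.array([(209,85),(87,198),(198,317)])*.35+130-.3,.053)[:,:2]; print(C, (C[0]+C[2])/2)
print('tall',unproj('top',np.array([(313,192)])*.35+130-.3,.138),'coaster',unproj('top',np.array([(319,204)])*.35+130-.3,.053))
w=unproj('top',np.array([(129,36)])*.35+[310,170]-.3,.07)[0]; print('tum',w); u=proj('scene',[w])[0]; print(u)
s=cv2.imread('pics/s5.png');x,y=u.astype(int)
c=cv2.resize(s[y-30:y+40,x-35:x+35],(420,420),interpolation=cv2.INTER_CUBIC); cv2.circle(c,tuple(((u-[x-35,y-30])*6+3).astype(int)),3,(0,0,255),-1)
cv2.imwrite('pics/c6.png',c)
```

```text
[[0.69694325 0.22976545]
 [0.59039128 0.34511236]
 [0.47593988 0.24003053]] [0.58644156 0.23489799]
tall [[0.57844876 0.12326906 0.138     ]] coaster [[0.57983495 0.125923   0.053     ]]
tum [ 0.62159516 -0.17925117  0.07      ]
[218.98736049 251.89363291]
```

View pics/c6.png

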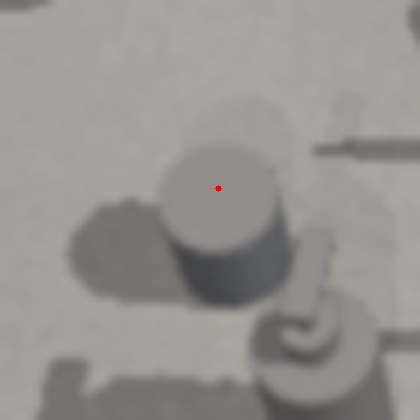

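Run:
```python
from h import *
u=np.array([218.987,251.894]); o=np.array([218-35,251-30])
print(unproj('scene',[o+(np.array([217,197])-2.5)/6],.07), proj('top',[(.624,-.179,.07)]))
# reference: same method error on unmoved cups (short) : ellipse centre vs. top estimate
```

```text
[[ 0.62662637 -0.18003212  0.07      ]] [[354.71552293 181.4161992 ]]
```

Request:
move_arm:
  motion:
    - [-0.9,-0.95,0,0,0,0,1]
    - [-0.9,-0.95,0,0,0,0,1]
    - [-0.9,-0.95,0,0,0,0,1]
    - [-0.9,-0.95,0,0,0,0,1]
    - [-0.9,-0.95,0,0,0,0,1]

```text
time: 20.6
eef_pos: [0.5674, -0.1196, 0.1882]
ee_rot: [-0.007, 3.142, 0.001]
ft_force: [0.1, 0.7, 0.6]
opening: 0.0856
finger_force: 0.0
```

Request:
move_arm:
  motion:
    - [-0.9,-0.95,0,0,0,0,1]
    - [-0.9,-0.95,0,0,0,0,1]
    - [-0.95,-0.95,0,0,0,0,1]
    - [0,0,0,0,0,0,1]

```text
time: 21.0
eef_pos: [0.6233, -0.1782, 0.1878]
ee_rot: [-0.004, 3.141, -0.001]
ft_force: [-1.2, 0.1, -0.8]
opening: 0.0854
finger_force: 0.0
```

Request:
move_arm:
  motion:
    - [0,-0.05,1,0,0,0,1]
    - [0,0,1,0,0,0,1]
    - [0,0,1,0,0,0,1]
    - [0,0,1,0,0,0,1]
    - [0,0,1,0,0,0,1]

```text
time: 21.5
eef_pos: [0.6219, -0.1762, 0.0874]
ee_rot: [-0.007, 3.142, 0.001]
ft_force: [0.6, -0.8, -0.6]
opening: 0.0853
finger_force: 0.0
```

Request:
move_arm:
  motion:
    - [0,0,1,0,0,0,1]
    - [0,0,1,0,0,0,1]
    - [0,0,0.7,0,0,0,1]
    - [0,0,0.4,0,0,0,1]
    - [0,0,0,0,0,0,1]

```text
time: 22.0
eef_pos: [0.6216, -0.1769, 0.0251]
ee_rot: [0.007, -3.14, -0.001]
ft_force: [-0.6, -0.5, -1.0]
opening: 0.0856
finger_force: 0.0
```

Request:
move_arm:
  motion:
    - [0,0,0,0,0,0,-1]
    - [0,0,0,0,0,0,-1]
    - [0,0,0,0,0,0,-1]
    - [0,0,0,0,0,0,-1]
    - [0,0,0,0,0,0,-1]
  squeeze: 60

```text
time: 22.5
eef_pos: [0.6226, -0.1775, 0.027]
ee_rot: [-0.006, 3.14, -0.001]
ft_force: [-1.4, -0.1, 6.2]
opening: 0.0584
finger_force: 63.9
```

Request:
move_arm:
  motion:
    - [0,0,-0.3,0,0,0,-1]
    - [0,0,-0.7,0,0,0,-1]
    - [0,0,-1,0,0,0,-1]
    - [0,0,-1,0,0,0,-1]
    - [0,0,-1,0,0,0,-1]

```text
time: 23.0
eef_pos: [0.6221, -0.1773, 0.1078]
ee_rot: [-0.006, 3.141, -0.0]
ft_force: [-0.2, -0.3, -1.0]
opening: 0.0589
finger_force: 64.6
```

Request:
move_arm:
  motion:
    - [0,0,-1,0,0,0,-1]
    - [0,0,-1,0,0,0,-1]
    - [0.5,0.5,-0.8,0,0,0,-1]
    - [0.98,0.95,0,0,0,0,-1]
    - [0.98,0.95,0,0,0,0,-1]

```text
time: 23.5
eef_pos: [0.5722, -0.1292, 0.1634]
ee_rot: [-0.005, 3.14, -0.0]
ft_force: [0.9, 0.4, -0.8]
opening: 0.0591
finger_force: 64.6
```

Request:
move_arm:
  motion:
    - [0.98,0.95,0,0,0,0,-1]
    - [0.98,0.95,0,0,0,0,-1]
    - [0.98,0.95,0,0,0,0,-1]
    - [0.98,0.95,0,0,0,0,-1]
    - [0.98,0.95,0,0,0,0,-1]

```text
time: 24.0
eef_pos: [0.4735, -0.0343, 0.1629]
ee_rot: [-0.006, 3.14, 0.0]
ft_force: [0.1, 0.0, -1.1]
opening: 0.059
finger_force: 64.6
```

Request:
move_arm:
  motion:
    - [0,0.97,0,0,0,0,-1]
    - [0,0.97,0,0,0,0,-1]
    - [0,0.97,0,0,0,0,-1]
    - [0,0.97,0,0,0,0,-1]
    - [0,0.97,0,0,0,0,-1]

```text
time: 24.5
eef_pos: [0.474, 0.0629, 0.1629]
ee_rot: [-0.006, 3.14, 0.0]
ft_force: [0.7, -0.2, -1.8]
opening: 0.0589
finger_force: 64.6
```

Request:
move_arm:
  motion:
    - [0,0.97,0,0,0,0,-1]
    - [0,0.97,0,0,0,0,-1]
    - [0,0.97,0,0,0,0,-1]
    - [0,0.97,0,0,0,0,-1]
    - [0,0.97,0,0,0,0,-1]

```text
time: 25.0
eef_pos: [0.4735, 0.1599, 0.1629]
ee_rot: [-0.006, 3.14, 0.001]
ft_force: [-0.6, 0.0, -1.5]
opening: 0.0589
finger_force: 64.6
```

Request:
move_arm:
  motion:
    - [0,0.97,0,0,0,0,-1]
    - [0,0.97,0,0,0,0,-1]
    - [0,0.97,0,0,0,0,-1]
    - [0,0.95,0,0,0,0,-1]
    - [0,0.17,0,0,0,0,-1]

```text
time: 25.5
eef_pos: [0.4729, 0.2419, 0.1628]
ee_rot: [-0.01, 3.141, 0.002]
ft_force: [0.3, -1.0, -0.8]
opening: 0.0591
finger_force: 64.7
```

Run:
```python
from h import *
t=snap('top','t7.png');s=snap('scene','s7.png'); print(ctrl.read_state()['eef_pos'],ctrl.read_state()['opening'])
cv2.imwrite('pics/c7.png',np.hstack([cv2.resize(x,(400,400),interpolation=cv2.INTER_CUBIC)[:,:,::-1] for x in (s[140:260,290:410],t[170:310,310:450])]))
```

```text
[0.47307395 0.2398825  0.16241181] 0.05872194948027599
```

View pics/c7.png

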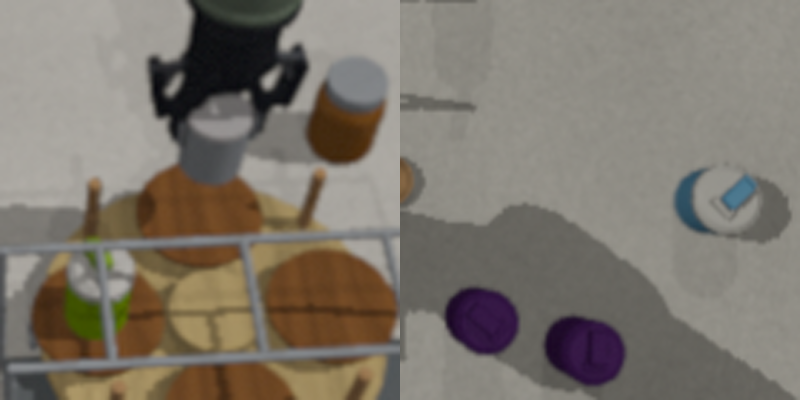

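The tumbler is held upright over the front coaster, the tall cup stands on the side coaster, and the blue cup has not moved.

Request:
move_arm:
  motion:
    - [-0.08,0.05,0.9,0,0,0,-1]
    - [0,0,1,0,0,0,-1]
    - [0,0,1,0,0,0,-1]
    - [0,0,0.8,0,0,0,-1]
    - [0,0,0.3,0,0,0,-1]

```text
time: 26.1
eef_pos: [0.4744, 0.2392, 0.0809]
ee_rot: [0.005, -3.14, 0.002]
ft_force: [0.1, 0.1, -1.1]
opening: 0.0588
finger_force: 64.7
```

Request:
move_arm:
  motion:
    - [0,0,0.05,0,0,0,-1]
    - [0,0,0,0,0,0,-1]
    - [0,0,0.05,0,0,0,-1]
    - [0,0,0,0,0,0,-1]

```text
time: 26.5
eef_pos: [0.4749, 0.2408, 0.0802]
ee_rot: [-0.006, 3.141, 0.001]
ft_force: [0.2, 0.3, -0.6]
opening: 0.0587
finger_force: 64.7
```

Release, move to the peg, and grip it.

Request:
move_arm:
  motion:
    - [0,0,0.03,0,0,0,-1]
    - [0,0,0,0,0,0,-1]
    - [0,0,0,0,0,0,1]
    - [0,0,0,0,0,0,1]
    - [0,0,0,0,0,0,1]

```text
time: 27.0
eef_pos: [0.4747, 0.2407, 0.0792]
ee_rot: [-0.006, 3.141, 0.0]
ft_force: [-0.7, -1.0, -0.4]
opening: 0.0855
finger_force: 0.0
```

Request:
move_arm:
  motion:
    - [0,0,-0.5,0,0,0,1]
    - [0,0,-1,0,0,0,1]
    - [0,0,-1,0,0,0,1]
    - [0,0,-1,0,0,0,1]
    - [0,0,-1,0,0,0,1]

```text
time: 27.5
eef_pos: [0.4746, 0.2407, 0.1707]
ee_rot: [-0.006, 3.141, 0.0]
ft_force: [-1.0, 0.2, -0.2]
opening: 0.0853
finger_force: 0.0
```

Request:
move_arm:
  motion:
    - [-0.09,0.87,0,0,0,0,0.5]
    - [-0.09,0.87,0,0,0,0,-0.1]
    - [-0.09,0.87,0,0,0,0,-0.1]
    - [-0.09,0.87,0,0,0,0,-0.1]
    - [-0.09,0.87,0,0,0,0,-0.1]
  squeeze: 40

```text
time: 28.0
eef_pos: [0.4831, 0.3294, 0.1684]
ee_rot: [0.007, -3.141, 0.001]
ft_force: [-0.2, -0.1, -0.4]
opening: 0.0383
finger_force: 0.0
```

Request:
move_arm:
  motion:
    - [-0.09,0.87,0,0,0,0,-0.1]
    - [0,0,0.8,0,0,0,-0.1]
    - [0,0,0.4,0,0,0,-0.1]
    - [0,0,0,0,0,0,-0.1]

```text
time: 28.4
eef_pos: [0.4844, 0.3449, 0.1437]
ee_rot: [0.007, -3.14, 0.003]
ft_force: [0.4, 0.4, 0.5]
opening: 0.0384
finger_force: 0.0
```

Run:
```python
from h import *
s=snap('scene','s8.png'); t=snap('top','t8.png'); print(ctrl.read_state()['eef_pos'])
cv2.imwrite('pics/c8.png',np.hstack([cv2.resize(x,(400,400),interpolation=cv2.INTER_CUBIC)[:,:,::-1] for x in (s[140:260,290:410],t[170:310,310:450])]))
```

```text
[0.48512981 0.3450436  0.14512974]
```

View pics/c8.png

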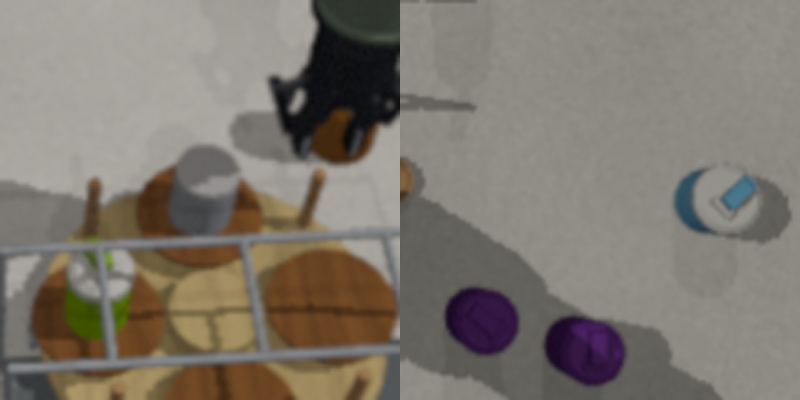

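The tumbler stands upright at the centre of the front coaster, at crop (203,205). I take the peg and turn again.

Request:
move_arm:
  motion:
    - [0,0.04,0.8,0,0,0,-0.1]
    - [0,0,0.8,0,0,0,-0.1]
    - [0,0,0.8,0,0,0,-0.1]
    - [0,0,0.5,0,0,0,-0.1]
    - [0,0,0,0,0,0,-0.1]

```text
time: 29.0
eef_pos: [0.4848, 0.3456, 0.0864]
ee_rot: [0.006, -3.141, 0.001]
ft_force: [-0.1, 0.3, 0.2]
opening: 0.0386
finger_force: 0.0
```

Request:
move_arm:
  motion:
    - [0,0,0,0,0,0,-1]
    - [0,0,0,0,0,0,-1]
    - [0,0,0,0,0,0,-1]
    - [0,0,0,0,0,0,-1]
    - [0,0,0,0,0,0,-1]

```text
time: 29.5
eef_pos: [0.4854, 0.3472, 0.0881]
ee_rot: [-0.007, 3.14, 0.003]
ft_force: [-0.4, 6.3, -0.2]
opening: 0.0124
finger_force: 39.3
```

Request:
move_arm:
  motion:
    - [0.46,-0.46,0,0,0,0,-1]
    - [0.42,-0.49,0,0,0,0,-1]
    - [0.38,-0.53,0,0,0,0,-1]
    - [0.33,-0.56,0,0,0,0,-1]
    - [0.28,-0.59,0,0,0,0,-1]

```text
time: 30.0
eef_pos: [0.4462, 0.2947, 0.088]
ee_rot: [0.01, -3.141, -0.003]
ft_force: [-14.1, 7.8, 6.9]
opening: 0.0125
finger_force: 41.2
```

Request:
move_arm:
  motion:
    - [0.23,-0.61,0,0,0,0,-1]
    - [0.17,-0.63,0,0,0,0,-1]
    - [0.12,-0.64,0,0,0,0,-1]
    - [0.06,-0.65,0,0,0,0,-1]
    - [0.01,-0.65,0,0,0,0,-1]

```text
time: 30.5
eef_pos: [0.4366, 0.2293, 0.0879]
ee_rot: [-0.007, 3.14, 0.001]
ft_force: [-0.9, 2.9, 2.6]
opening: 0.0125
finger_force: 40.8
```

Request:
move_arm:
  motion:
    - [-0.05,-0.65,0,0,0,0,-1]
    - [-0.11,-0.64,0,0,0,0,-1]
    - [-0.16,-0.63,0,0,0,0,-1]
    - [-0.22,-0.61,0,0,0,0,-1]
    - [-0.27,-0.59,0,0,0,0,-1]

```text
time: 31.0
eef_pos: [0.4534, 0.1664, 0.0876]
ee_rot: [-0.006, 3.141, 0.001]
ft_force: [2.1, 3.7, 8.2]
opening: 0.0122
finger_force: 41.7
```

Request:
move_arm:
  motion:
    - [-0.32,-0.57,0,0,0,0,-1]
    - [-0.37,-0.54,0,0,0,0,-1]
    - [-0.41,-0.5,0,0,0,0,-1]
    - [0,0,0,0,0,0,-1]
    - [0,0,0,0,0,0,-1]

```text
time: 31.5
eef_pos: [0.4751, 0.1345, 0.0874]
ee_rot: [-0.004, 3.142, -0.0]
ft_force: [-1.6, 0.1, 10.2]
opening: 0.0126
finger_force: 42.2
```

Request:
move_arm:
  motion:
    - [0,0,0,0,0,0,-0.1]
    - [0,0,0,0,0,0,-0.1]
    - [0,0,-0.5,0,0,0,-0.1]
    - [0,0,-1,0,0,0,-0.1]
    - [0,0,-1,0,0,0,-0.1]

```text
time: 32.0
eef_pos: [0.4746, 0.135, 0.1381]
ee_rot: [0.006, -3.141, 0.001]
ft_force: [1.1, 0.4, -0.4]
opening: 0.0384
finger_force: 0.0
```

Request:
move_arm:
  motion:
    - [0,0,-1,0,0,0,-0.1]
    - [0,0,-1,0,0,0,0]
    - [0.02,-0.98,-0.5,0,0,0,1]
    - [0.02,-0.98,0,0,0,0,1]
    - [0.02,-0.98,0,0,0,0,1]

```text
time: 32.5
eef_pos: [0.4739, 0.0757, 0.1881]
ee_rot: [-0.007, 3.141, 0.0]
ft_force: [0.4, -0.3, -0.5]
opening: 0.0835
finger_force: 0.0
```

Request:
move_arm:
  motion:
    - [0.02,-0.98,0,0,0,0,1]
    - [0.02,-0.98,0,0,0,0,1]
    - [0.02,-0.98,0,0,0,0,1]
    - [0.02,-0.98,0,0,0,0,1]
    - [0.02,-0.98,0,0,0,0,1]

```text
time: 33.0
eef_pos: [0.4721, -0.0225, 0.1877]
ee_rot: [-0.006, 3.141, 0.0]
ft_force: [-0.4, 0.6, -0.6]
opening: 0.0854
finger_force: 0.0
```

Request:
move_arm:
  motion:
    - [0.02,-0.98,0,0,0,0,1]
    - [0.02,-0.98,0,0,0,0,1]
    - [0.02,-0.98,0,0,0,0,1]
    - [0.02,-0.98,0,0,0,0,1]
    - [0.02,-0.98,0,0,0,0,1]

```text
time: 33.5
eef_pos: [0.4705, -0.1205, 0.1877]
ee_rot: [-0.006, 3.141, 0.0]
ft_force: [0.5, -0.7, -0.3]
opening: 0.0855
finger_force: 0.0
```

Run:
```python
from h import *
t=snap('top','t9.png');s=snap('scene','s9.png')
a=cv2.imread('pics/t8.png')[:,:,::-1]
m=lambda i:np.argwhere((i[...,2].astype(int)-i[...,0]>40)&(np.indices(i.shape[:2])[1]<500)&(np.indices(i.shape[:2])[1]>400)&(np.indices(i.shape[:2])[0]<300)&(i[...,1].astype(int)-i[...,0]>20)).mean(0)
print(m(a),m(t))
cv2.imwrite('pics/c9.png',np.hstack([cv2.resize(x,(400,400),interpolation=cv2.INTER_CUBIC)[:,:,::-1] for x in (t[130:270,130:270],t[170:310,350:490])]))
```

```text
[238.46564885 419.19847328] [nan nan]<stdin>:4: RuntimeWarning: Mean of empty slice.
  ret = um.true_divide(
```

View pics/c9.png

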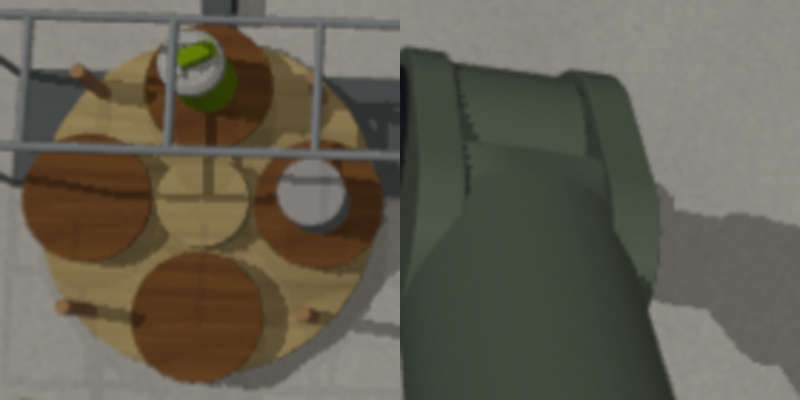

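The disc is clicked, with the tall cup at the back and the tumbler at the side. The blue cup is hidden from the top camera, so I check it numerically in the scene view.

Run:
```python
from h import *
for f in('s3','s7','s8','s9'):
    i=cv2.imread(f'pics/{f}.png').astype(int)[180:270,100:260]
    m=(i[...,0]-i[...,2]>35)&(i[...,1]-i[...,2]>15); p=np.argwhere(m); print(f,p.mean(0)+[180,100],len(p))
```

```text
s3 [223.20212766 165.39893617] 188
s7 [223.20212766 165.39893617] 188
s8 [223.20212766 165.39893617] 188
s9 [223.        165.2962963] 189
```

Request:
move_arm:
  motion:
    - [0.02,-0.98,0,0,0,0,1]
    - [0.02,-0.98,0,0,0,0,1]
    - [0.02,-0.98,0,0,0,0,1]
    - [0.02,-0.98,0,0,0,0,1]
    - [0.02,-0.98,0,0,0,0,1]

```text
time: 34.1
eef_pos: [0.4691, -0.2178, 0.1876]
ee_rot: [-0.007, 3.141, 0.0]
ft_force: [-0.0, 0.1, 0.3]
opening: 0.0852
finger_force: 0.0
```

Request:
move_arm:
  motion:
    - [0.02,-0.98,0,0,0,0,1]
    - [0.02,-0.98,0,0,0,0,1]
    - [0.02,-0.98,0,0,0,0,1]
    - [0.02,-0.98,0,0,0,0,1]
    - [0.02,-0.98,0,0,0,0,1]

```text
time: 34.6
eef_pos: [0.4677, -0.3158, 0.1876]
ee_rot: [-0.007, 3.142, 0.0]
ft_force: [0.3, 0.0, -0.1]
opening: 0.0852
finger_force: 0.0
```

Request:
move_arm:
  motion:
    - [0.02,-0.98,0,0,0,0,1]
    - [0.02,-0.98,0,0,0,0,1]
    - [0,0,0,0,0,0,1]

```text
time: 34.9
eef_pos: [0.4665, -0.3567, 0.1875]
ee_rot: [0.003, -3.142, 0.001]
ft_force: [0.4, 0.5, -0.0]
opening: 0.0855
finger_force: 0.0
```

Request:
move_arm:
  motion:
    - [0,0,1,0,0,0,1]
    - [0,0,1,0,0,0,1]
    - [0,0,1,0,0,0,1]
    - [0,0,1,0,0,0,1]
    - [0,0,0.8,0,0,0,1]

```text
time: 35.4
eef_pos: [0.4671, -0.3535, 0.0904]
ee_rot: [0.008, -3.141, -0.001]
ft_force: [-0.2, -0.2, 0.0]
opening: 0.0853
finger_force: 0.0
```

Request:
move_arm:
  motion:
    - [0,0,1,0,0,0,1]
    - [0,0,1,0,0,0,1]
    - [0,0,0.8,0,0,0,1]
    - [0,0,0.4,0,0,0,1]
    - [0,0,0,0,0,0,1]

```text
time: 35.9
eef_pos: [0.4667, -0.3543, 0.0265]
ee_rot: [0.007, -3.141, -0.001]
ft_force: [-0.3, 0.4, 0.3]
opening: 0.0855
finger_force: 0.0
```

Request:
move_arm:
  motion:
    - [0,0,0,0,0,0,-1]
    - [0,0,0,0,0,0,-1]
    - [0,0,0,0,0,0,-1]
    - [0,0,0,0,0,0,-1]
    - [0,0,0,0,0,0,-1]
  squeeze: 60

```text
time: 36.4
eef_pos: [0.4674, -0.3553, 0.0283]
ee_rot: [-0.006, 3.14, -0.001]
ft_force: [-1.5, 0.8, 5.8]
opening: 0.0627
finger_force: 64.7
```

Request:
move_arm:
  motion:
    - [0,0,-0.3,0,0,0,-1]
    - [0,0,-0.7,0,0,0,-1]
    - [0,0,-1,0,0,0,-1]
    - [0,0,-1,0,0,0,-1]
    - [0,0,-1,0,0,0,-1]

```text
time: 36.9
eef_pos: [0.467, -0.3551, 0.1093]
ee_rot: [-0.006, 3.141, -0.001]
ft_force: [0.1, 0.0, -0.5]
opening: 0.0629
finger_force: 65.7
```

Request:
move_arm:
  motion:
    - [-0.02,0.5,-1,0,0,0,-1]
    - [-0.02,0.98,-1,0,0,0,-1]
    - [-0.02,0.98,-0.8,0,0,0,-1]
    - [-0.02,0.98,0,0,0,0,-1]
    - [-0.02,0.98,0,0,0,0,-1]

```text
time: 37.4
eef_pos: [0.4688, -0.266, 0.165]
ee_rot: [-0.006, 3.14, -0.001]
ft_force: [0.5, 0.6, -1.0]
opening: 0.063
finger_force: 65.7
```

Request:
move_arm:
  motion:
    - [-0.02,0.98,0,0,0,0,-1]
    - [-0.02,0.98,0,0,0,0,-1]
    - [-0.02,0.98,0,0,0,0,-1]
    - [-0.02,0.98,0,0,0,0,-1]
    - [-0.02,0.98,0,0,0,0,-1]

```text
time: 37.9
eef_pos: [0.4702, -0.1678, 0.1644]
ee_rot: [-0.006, 3.14, -0.0]
ft_force: [0.0, -0.4, -1.0]
opening: 0.0628
finger_force: 65.7
```

Request:
move_arm:
  motion:
    - [-0.02,0.98,0,0,0,0,-1]
    - [-0.02,0.98,0,0,0,0,-1]
    - [-0.02,0.98,0,0,0,0,-1]
    - [-0.02,0.98,0,0,0,0,-1]
    - [-0.02,0.98,0,0,0,0,-1]

```text
time: 38.4
eef_pos: [0.4718, -0.0698, 0.1644]
ee_rot: [-0.006, 3.14, -0.0]
ft_force: [0.6, -0.0, -0.7]
opening: 0.0625
finger_force: 65.7
```

Request:
move_arm:
  motion:
    - [-0.02,0.98,0,0,0,0,-1]
    - [-0.02,0.98,0,0,0,0,-1]
    - [-0.02,0.98,0,0,0,0,-1]
    - [-0.02,0.98,0,0,0,0,-1]
    - [-0.02,0.98,0,0,0,0,-1]

```text
time: 38.9
eef_pos: [0.4734, 0.0282, 0.1643]
ee_rot: [-0.006, 3.14, 0.0]
ft_force: [-0.6, -0.9, -0.6]
opening: 0.0627
finger_force: 65.7
```

Request:
move_arm:
  motion:
    - [-0.02,0.98,0,0,0,0,-1]
    - [-0.02,0.98,0,0,0,0,-1]
    - [-0.02,0.98,0,0,0,0,-1]
    - [-0.02,0.98,0,0,0,0,-1]
    - [-0.02,0.98,0,0,0,0,-1]

```text
time: 39.4
eef_pos: [0.475, 0.1263, 0.1644]
ee_rot: [-0.006, 3.14, 0.001]
ft_force: [0.3, 0.3, -0.6]
opening: 0.0629
finger_force: 65.7
```

Request:
move_arm:
  motion:
    - [-0.02,0.98,0,0,0,0,-1]
    - [-0.02,0.98,0,0,0,0,-1]
    - [-0.02,0.98,0,0,0,0,-1]
    - [-0.02,0.98,0,0,0,0,-1]
    - [-0.02,0.95,0,0,0,0,-1]

```text
time: 39.9
eef_pos: [0.4766, 0.2237, 0.1644]
ee_rot: [-0.006, 3.14, 0.001]
ft_force: [-0.1, 0.1, -1.1]
opening: 0.0629
finger_force: 65.7
```

Request:
move_arm:
  motion:
    - [0,0.85,0,0,0,0,-1]
    - [0,0,0,0,0,0,-1]
    - [0,0,0,0,0,0,-1]

```text
time: 40.2
eef_pos: [0.4764, 0.2398, 0.1635]
ee_rot: [-0.007, 3.141, -0.0]
ft_force: [0.1, -0.8, -0.7]
opening: 0.0626
finger_force: 65.8
```

Run:
```python
from h import *
s=snap('scene','s10.png').astype(int); st=ctrl.read_state(); print(st['eef_pos'],st['opening'])
# expected underside centre / top centre pixels for upright cup vs blue pixels
print(proj('scene',[(.476,.241,.136),(.476,.241,.204)]))
i=s[140:260,290:410]; m=(i[...,2]-i[...,0]>35)&(i[...,1]-i[...,0]>15); p=np.argwhere(m)+[140,290]; print(p.mean(0),p.min(0),p.max(0),len(p))
```

```text
[0.47650255 0.2393496  0.16345156] 0.06270500511152076
[[352.58145134 187.30507427]
 [355.55576252 173.38911173]]
[184.74311927 352.82568807] [169 344] [194 363] 218
```

Request:
move_arm:
  motion:
    - [0.03,0.05,0.9,0,0,0,-1]
    - [0,0,1,0,0,0,-1]
    - [0,0,1,0,0,0,-1]
    - [0,0,0.8,0,0,0,-1]
    - [0,0,0.3,0,0,0,-1]

```text
time: 40.75
eef_pos: [0.4755, 0.2397, 0.082]
ee_rot: [0.005, -3.14, 0.002]
ft_force: [0.2, -0.2, -0.8]
opening: 0.063
finger_force: 65.8
```

Request:
move_arm:
  motion:
    - [0,0,0.05,0,0,0,-1]
    - [0,0,0,0,0,0,-1]
    - [0,0,0.05,0,0,0,-1]
    - [0,0,0,0,0,0,-1]

```text
time: 41.15
eef_pos: [0.4761, 0.241, 0.0816]
ee_rot: [-0.006, 3.141, 0.001]
ft_force: [0.0, -0.3, -0.5]
opening: 0.063
finger_force: 65.8
```

Request:
move_arm:
  motion:
    - [0,0,0.04,0,0,0,-1]
    - [0,0,0,0,0,0,-1]
    - [0,0,0,0,0,0,1]
    - [0,0,0,0,0,0,1]
    - [0,0,0,0,0,0,1]

```text
time: 41.65
eef_pos: [0.4759, 0.2409, 0.0803]
ee_rot: [-0.006, 3.142, 0.0]
ft_force: [0.2, 0.0, -0.3]
opening: 0.0857
finger_force: 0.0
```

Request:
move_arm:
  motion:
    - [0,0,-0.5,0,0,0,1]
    - [0,0,-1,0,0,0,1]
    - [0,0,-1,0,0,0,1]
    - [0,0,-1,0,0,0,1]
    - [0,0,-1,0,0,0,1]

```text
time: 42.15
eef_pos: [0.4759, 0.2408, 0.1718]
ee_rot: [-0.006, 3.141, 0.0]
ft_force: [0.7, -0.2, -0.0]
opening: 0.0851
finger_force: 0.0
```

Request:
move_arm:
  motion:
    - [-0.08,0.87,0,0,0,0,0.5]
    - [-0.08,0.87,0,0,0,0,-0.1]
    - [-0.08,0.87,0,0,0,0,-0.1]
    - [-0.08,0.87,0,0,0,0,-0.1]
    - [-0.08,0.87,0,0,0,0,-0.1]
  squeeze: 40

```text
time: 42.65
eef_pos: [0.4832, 0.3297, 0.1696]
ee_rot: [0.008, -3.141, 0.001]
ft_force: [-0.4, -0.5, -0.1]
opening: 0.0384
finger_force: 0.0
```

Request:
move_arm:
  motion:
    - [-0.08,0.87,0,0,0,0,-0.1]
    - [0,0,0.8,0,0,0,-0.1]
    - [0,0,0.4,0,0,0,-0.1]
    - [0,0,0,0,0,0,-0.1]

```text
time: 43.05
eef_pos: [0.4844, 0.3451, 0.1448]
ee_rot: [0.007, -3.14, 0.003]
ft_force: [0.5, -0.3, -0.8]
opening: 0.0383
finger_force: 0.0
```

Run:
```python
from h import *
s=snap('scene','s11.png').astype(int); print(ctrl.read_state()['eef_pos'])
i=s[140:260,290:410]; m=(i[...,2]-i[...,0]>35)&(i[...,1]-i[...,0]>15); p=np.argwhere(m)+[140,290]; print(p.mean(0),p.min(0),p.max(0),len(p), proj('scene',[(.476,.241,.053),(.476,.241,.121)]))
```

```text
[0.48482087 0.34512965 0.14576172]
[200.78888889 349.24444444] [186 341] [209 359] 180 [[349.26866697 202.71087134]
 [351.95810052 190.21138352]]
```

Request:
move_arm:
  motion:
    - [0,0.04,0.8,0,0,0,-0.1]
    - [0,0,0.8,0,0,0,-0.1]
    - [0,0,0.8,0,0,0,-0.1]
    - [0,0,0.5,0,0,0,-0.1]
    - [0,0,0,0,0,0,-0.1]

```text
time: 43.6
eef_pos: [0.4848, 0.3457, 0.0876]
ee_rot: [0.006, -3.141, 0.002]
ft_force: [-0.2, -0.3, 0.9]
opening: 0.0383
finger_force: 0.0
```

Request:
move_arm:
  motion:
    - [0,0,0,0,0,0,-1]
    - [0,0,0,0,0,0,-1]
    - [0,0,0,0,0,0,-1]
    - [0,0,0,0,0,0,-1]
    - [0,0,0,0,0,0,-1]

```text
time: 44.1
eef_pos: [0.4854, 0.3472, 0.0893]
ee_rot: [-0.007, 3.14, 0.003]
ft_force: [-0.0, 5.4, 5.0]
opening: 0.0126
finger_force: 39.6
```

Request:
move_arm:
  motion:
    - [0.46,-0.46,0,0,0,0,-1]
    - [0.42,-0.49,0,0,0,0,-1]
    - [0.38,-0.53,0,0,0,0,-1]
    - [0.33,-0.56,0,0,0,0,-1]
    - [0.28,-0.59,0,0,0,0,-1]

```text
time: 44.6
eef_pos: [0.4462, 0.2947, 0.0891]
ee_rot: [0.01, -3.14, -0.003]
ft_force: [-13.0, 9.1, 10.8]
opening: 0.0128
finger_force: 41.3
```

Request:
move_arm:
  motion:
    - [0.23,-0.61,0,0,0,0,-1]
    - [0.17,-0.63,0,0,0,0,-1]
    - [0.12,-0.64,0,0,0,0,-1]
    - [0.06,-0.65,0,0,0,0,-1]
    - [0.01,-0.65,0,0,0,0,-1]

```text
time: 45.1
eef_pos: [0.436, 0.2295, 0.0889]
ee_rot: [-0.007, 3.142, 0.0]
ft_force: [-2.1, 2.4, 2.6]
opening: 0.0126
finger_force: 40.6
```

Request:
move_arm:
  motion:
    - [-0.05,-0.65,0,0,0,0,-1]
    - [-0.11,-0.64,0,0,0,0,-1]
    - [-0.16,-0.63,0,0,0,0,-1]
    - [-0.22,-0.61,0,0,0,0,-1]
    - [-0.27,-0.59,0,0,0,0,-1]

```text
time: 45.6
eef_pos: [0.4532, 0.1666, 0.0886]
ee_rot: [-0.006, 3.141, 0.0]
ft_force: [-1.2, 3.5, 3.4]
opening: 0.0125
finger_force: 41.1
```

Request:
move_arm:
  motion:
    - [-0.32,-0.57,0,0,0,0,-1]
    - [-0.37,-0.54,0,0,0,0,-1]
    - [-0.41,-0.5,0,0,0,0,-1]
    - [0,0,0,0,0,0,-1]
    - [0,0,0,0,0,0,-1]

```text
time: 46.1
eef_pos: [0.4753, 0.1352, 0.0884]
ee_rot: [-0.005, 3.141, 0.001]
ft_force: [-2.2, 2.4, 8.0]
opening: 0.0128
finger_force: 41.7
```

Release, retreat, and check.

Request:
move_arm:
  motion:
    - [0,0,0,0,0,0,-0.1]
    - [0,0,0,0,0,0,-0.1]
    - [0,0,-0.5,0,0,0,-0.1]
    - [0,0,-1,0,0,0,-0.1]
    - [0,0,-1,0,0,0,-0.1]

```text
time: 46.6
eef_pos: [0.4745, 0.1351, 0.1393]
ee_rot: [0.006, -3.141, 0.001]
ft_force: [0.6, 0.4, 0.4]
opening: 0.0386
finger_force: 0.0
```

Request:
move_arm:
  motion:
    - [0,0,-1,0,0,0,-0.1]
    - [0,0,-1,0,0,0,-0.1]
    - [0,-1,-0.5,0,0,0,-0.1]
    - [0,-1,0,0,0,0,-0.1]
    - [0,-1,0,0,0,0,-0.1]

```text
time: 47.1
eef_pos: [0.4751, 0.0746, 0.1893]
ee_rot: [-0.007, 3.141, 0.0]
ft_force: [-0.5, -0.6, 0.3]
opening: 0.0382
finger_force: 0.0
```

Request:
move_arm:
  motion:
    - [0,-1,0,0,0,0,-0.1]
    - [0,-1,0,0,0,0,-0.1]
    - [0,-1,0,0,0,0,-0.1]
    - [0,-1,0,0,0,0,-0.1]
    - [0,-1,0,0,0,0,-0.1]

```text
time: 47.6
eef_pos: [0.4753, -0.0255, 0.1889]
ee_rot: [-0.006, 3.142, -0.0]
ft_force: [0.0, -0.4, -0.3]
opening: 0.0383
finger_force: 0.0
```

Run:
```python
from h import *
t=snap('top','t12.png');s=snap('scene','s12.png')
cv2.imwrite('pics/c12.png',np.hstack([cv2.resize(x,(400,400),interpolation=cv2.INTER_CUBIC)[:,:,::-1] for x in (t[130:270,130:270],s[170:290,290:410])]))
```

```text
(no output)
```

View pics/c12.png

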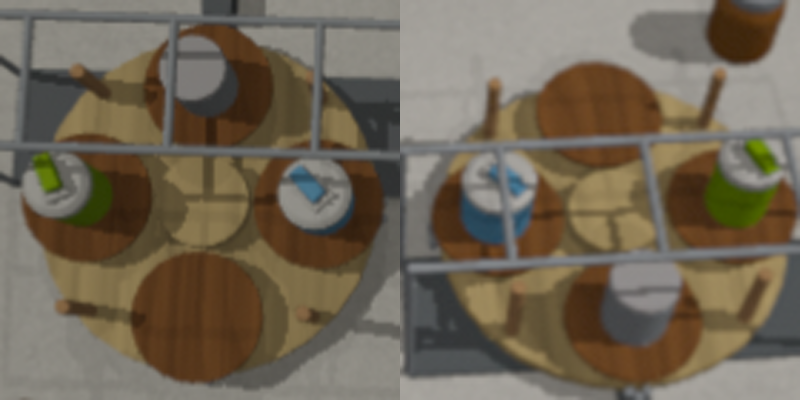

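All three cups stand upright and centred: tall on the left (70,190), tumbler at the back (200,75), short on the right (315,192). The front coaster at (198,317) is empty and the disc is in its click, so I hand the job in.

```bash
python3 -c "
from rig import ctrl
print(ctrl.close_job())"
```

```text
the job is handed in; nothing more can be done
None
```

The job is handed in: the tall sippy cup, short sippy cup and tumbler stand upright on the side and back coasters, and the stand rests in a click with an empty coaster at the front.

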